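Unlock the food-waste caddy, push the lemon in past its sprung flap, lock it again

ROBOT

A 6-joint arm with a two-finger parallel gripper is mounted at the origin on a cart in front of the work surface, level with it; the furniture and walls round the work are solid. World frame = base frame: x ahead of the robot, y to its left, z up, the work surface at z = 0. Lengths are in m, angles in rad, forces in N, time in s.
With the tool pointing down it reaches from about 0.35 to 0.775 m from the base axis. Payload 7.3 kg.
Tool frame: the origin (TCP) lies at the very end of the fingers, on their centre line; the grasp point (between the pads) lies 19 mm behind it; z points along the fingers, y is the line along which they close (so a half turn about z gives the same grasp; the last joint's range is limited). The gripper opens to 92 mm and grips with 3 to 60 N. Pads are 19 mm wide; open, the fingers measure 130 mm over their backs; the gripper's body (75 mm by 190 mm) begins 47 mm behind the grasp point.
Start: joints at [-1.437, 0.342, 1.524, -0, 1.275, -0.146], TCP at [0.145, -0.505, 0.227] pointing down, gripper open.
Joint ranges: [-2.53, 2.53], [-0.77, 2.02], [0.04, 2.7], [-1, 4.14], [0.28, 2.66], [-3.11, 3.11]. Speed limits (rad/s): [2.57, 2.57, 3.14, 3.14, 3.14, 3.14].

INTERFACE

Orientations are given as [roll, pitch, yaw] about the fixed x, y, z axes, in that order (R = Rz(yaw) Ry(pitch) Rx(roll)).
In Python, from cell import robot gives the robot as it stands. The module is installed in compiled form; this text tells all that it offers.
- The arm moves only by the tool arm_command, never from a script. Its argument "moves" is a list of rows, each a list of 3 entries, a list of its own where there are three numbers: the shift along the tool's x, y, z in m, then the turn, a rotation vector about the tool's x, y, z in rad, then the finger opening in m, from 0 to 0.0918. In form: [[[dx, dy, dz], [ax, ay, az], claw], ...]. A call has exactly 5 rows; each row is the pose to reach, as a shift and turn from the pose commanded when the call began, along the tool's axes at that moment; what a row does not reach only later rows make up. A row lasts 1/10 s, in which the tool goes at most 50 mm and 8.59 degrees, less where a joint would pass 70% of its speed; a pose out of reach is approached as far as the arm can. A call with a gripper value outside its range is refused whole. The fingers move at their own pace and stop on an object; "squeeze" is the grip in N (left out, the last holds). Time passes only in rows, so rows that repeat a pose let the fingers close, or fill a call up. It gives the time, the measured TCP pose, the force, the opening and the grip force at its end, in the units of the state.
- robot.observe(): the state, without advancing time (a new reading comes with each control period).
- robot.read_camera(name): name is "scene" or "top" or "wrist"; returns the picture (384x512x3 uint8, red, green, blue); there is no depth.
- robot.camera_model(name): a dict with "fx", "fy", "cx", "cy" (pixels), "R" (3x3) and "t" (3): a world point X has camera coordinates R X + t. Camera axes: x right, y down, z forward; pixel columns grow to the right and rows downward; lengths in m; the calibration is good to about 2 mm. The wrist camera is an equidistant fisheye: a pixel r from the principal point sees the ray r / f radians off the axis. A picture is of the moment at which its call begins: read the wrist's pose just before it. camera_model takes no time and is no camera call; for the wrist camera it gives the pose at the moment of the call.
- robot.hand_in(): hands the job in; it is judged then, once.
The state is a dict: "time": time; "qpos": joint angles; "qvel": joint speeds; "joint_efforts": joint torques, N m; "tool_pos": TCP position; "tool_rot": TCP orientation; "contact_force": force on the tool from outside, world axes, zero at the start; "torque": the same for the moment, N m; "opening": finger opening in m; "grip_force": force on a finger pad.
Only numpy, scipy, OpenCV 4.12 (cv2) and the standard library are available. Lean on these libraries where they do the work, as an engineer would, in place of code of your own. Each camera call takes 0.05 s, during which the arm holds its last target. There are 200 camera calls.

TASK

Throw the old lemon away in the food-waste caddy: with a fingertip slide the child lock in the lid's narrow slot all the way forward toward the robot, push the lemon down past the sprung flap so that it falls inside and the flap springs shut, then slide the lock fully back to its locked place at the rear. Leave the other things on the counter where they stand.

Things in the scene. Friction and masses are not known exactly. Their poses are not given: they have to be found in the camera images.
- caddy: Counter-top food-waste caddy, fixed: steel box 160 mm (its x) by 206 mm (its y) by 145 mm tall with a flat, level grey plastic lid 8 mm thick, its top 145 mm above the counter. Origin at the centre of its underside; its -x side faces the robot, z up. The lid has a flap opening and, left of it, the switch's slot. Hollow: inside x +-75, y +-98 mm, floor 10 to 40 mm up, sloping down to the front.
- opening (a point): Centre of the flap opening at the lid's top face (caddy x 22, y -26, z 145 mm). The opening measures 88 mm along the caddy's x and 130 mm along its y, so open fingers that close along y fit in with the lemon lying along x. Close to the right of the caddy stand a fixed two-tier tray stand (round, about 200 mm across, 0.4 m tall, centre near world x 0.47, y -0.10) and a thick pillar: go round or over them.
- flap (a joint): Angle of the sprung steel flap in the opening, rad: 0 shut, level with the lid, to 1.45. Hinged along the opening's rear edge (caddy x 66 mm); its front edge swings down inside. The spring shuts it with 0.07 N m at 0 to 0.09 N m open: some 2 N at its middle starts it. While locked, a bolt under its front left corner stops it within about 0.05 rad.
- slot (a point): Centre of the switch's recessed slot at the lid's top face (caddy x 0, y 71, z 145 mm). The slot measures 120 mm along the caddy's x, 36 mm along its y, and is 14 mm deep.
- lock (a joint): Position of the child-lock slide switch, m: 0 locked (rear stop), grows as it slides toward the caddy's front (-x), 0.026 fully unlocked (front stop). The flap is free from about 0.016. It stays where it is left; friction about 3 N.
- lock_rib (a point): Centre of the top of the switch's cross rib, flush with the lid (caddy x 13 mm when locked, -13 mm unlocked). The rib is 8 mm thick along the caddy's x, fills the slot's width and stands 11 mm above the thin slide plate under it. Some 43 mm of the slot are free behind it when locked, and before it when unlocked: a fingertip goes down there up to 11 mm and pushes the rib.
- lemon: Lemon, loose, lying on its side on the counter, 72 mm long (its x, may point any way), 57 mm wide (its y), 58 mm tall, 0.08 to 0.14 kg. Origin at the centre of its underside as it starts. It shares three places left of the caddy with the lime and the small cup, in any order, about 95 mm apart.
- lemon_center (a point): Centre of the lemon, 29 mm above its underside.
- lime: Lime, 52 x 45 x 45 mm, smaller and rounder than the lemon: loose bystander standing on the counter; origin at the centre of its underside; to be left where it is. 
- cup: Small black cup without handle, 56 mm across, 46 mm tall: loose bystander standing on the counter; origin at the centre of its underside; to be left where it is. 
- mill: Wooden pepper mill, 58 mm across, 160 mm tall: loose bystander standing on the counter; origin at the centre of its underside; to be left where it is. 
- jam: Jam jar behind the caddy, 72 mm across, 102 mm tall: loose bystander standing on the counter; origin at the centre of its underside; to be left where it is. 

How it is judged:
On the way, in this order (a step that is already met when the one before it is completed fails the run):
1. the lock is slid forward, at least 22 of its 26 mm (value of joint lock above 0.022 m), for 0.2 s.
2. the flap is pushed open by more than 0.5 rad with the lemon over or in its opening (value of joint flap above 0.5 rad and x of lemon_center in the frame of caddy between -0.06 and 0.08 m and y of lemon_center in the frame of caddy between -0.1 and 0.06 m and z of lemon_center in the frame of caddy between 0 and 0.17 m), for 0.1 s.
3. the lemon is inside, out of the fingers, and the flap has shut (x of lemon_center in the frame of caddy between -0.08 and 0.08 m and y of lemon_center in the frame of caddy between -0.1 and 0.1 m and z of lemon_center in the frame of caddy between 0 and 0.105 m and value of joint flap below 0.06 rad and contact force between the fingers and lemon below 0.1 N), for 0.2 s.
At the end, for the whole second after the job is handed in: The lemon lies at rest wholly inside the caddy (its centre below 105 mm above the caddy's underside), the flap is shut (within 0.06 rad) and the lock is back within 5 mm of its locked end (x of lemon_center in the frame of caddy between -0.08 and 0.08 m and y of lemon_center in the frame of caddy between -0.1 and 0.1 m and z of lemon_center in the frame of caddy between 0 and 0.105 m and value of joint flap below 0.06 rad and value of joint lock below 0.005 m and linear speed of lemon below 0.03 m/s); the robot touches nothing.
It fails at once if any of the other things on the counter is moved more than 40 mm (distance of any of lime, cup, mill, jam from where it was at the start of the episode above 0.04 m).
It also fails if it takes over 64 s, if anything falls off the work surface, if the arm or the gripper's body presses on something with over 40 N, if the wrist force passes 120 N, or if a joint passes its speed limit or range.

## Working session

There is one attempt and no reset: what is moved stays moved. The work goes in short steps, Python scripts to look and compute and a tool call to move; the robot and the scene stay as the last step left them, time stands still between calls to the robot, and variables do not carry over. Pictures are saved under pics/ and viewed, at most 13 in all, crops included, and the job is handed in when it is done.

Besides the shell and the picture viewer there is one more tool, called after "Call:" as name(argument=value, ...), one argument or row to a line, values as JSON. arm_command: Moves the arm, as the interface text tells. Its arguments: {"type":"object","properties":{"moves":{"type":"array"},"squeeze":{"type":"number"}},"required":["moves"]}

```bash
mkdir -p pics; python3 - <<'E'
from cell import robot
import cv2,numpy as np
np.set_printoptions(precision=4,suppress=True)
for n in ("scene","top"):
    im=robot.read_camera(n); cv2.imwrite(f"pics/{n}0.png",cv2.cvtColor(im,cv2.COLOR_RGB2BGR))
    m=robot.camera_model(n); print(n,{k:np.array(v) if k in'Rt' else v for k,v in m.items()})
a=cv2.imread("pics/scene0.png");b=cv2.imread("pics/top0.png")
s=robot.observe(); print(s)
E
```

```text
scene {'fx': 414.21834025993013, 'fy': 414.21834025993013, 'cx': 254.7754745456017, 'cy': 187.2837164642225, 'R': array([[-0.8799, -0.4749,  0.0142],
       [-0.3051,  0.5419, -0.7831],
       [ 0.3642, -0.6934, -0.6217]]), 't': array([0.6906, 0.1277, 0.886 ])}
top {'fx': 411.07736001327976, 'fy': 411.07736001327976, 'cx': 253.12086272606396, 'cy': 189.99268546515665, 'R': array([[ 0.0139, -0.9993,  0.0358],
       [-0.9927, -0.0181, -0.1191],
       [ 0.1197, -0.0338, -0.9922]]), 't': array([0.2667, 0.6624, 0.8933])}
{'time': 0.1, 'qpos': array([-1.437 ,  0.3426,  1.5249, -0.    ,  1.2754, -0.146 ]), 'qvel': array([ 0.001 , -0.0012, -0.0017, -0.0001, -0.001 , -0.0001]), 'joint_efforts': array([  0.0017, -43.2003, -24.4695,   0.0719,   0.0526,  -0.    ]), 'tool_pos': array([ 0.1449, -0.5042,  0.2261]), 'tool_rot': array([-3.1403, -0.0002,  0.2798]), 'contact_force': array([-0.6832,  0.4643, -0.2681]), 'torque': array([ 0.0341,  0.0003, -0.0064]), 'grip_force': 0.0, 'opening': 0.09208555972631269}
```

View pics/top0.png

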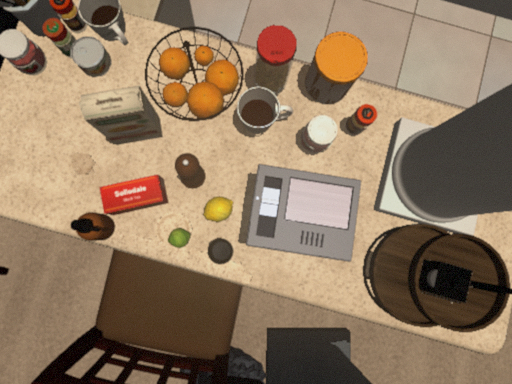

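View pics/scene0.png

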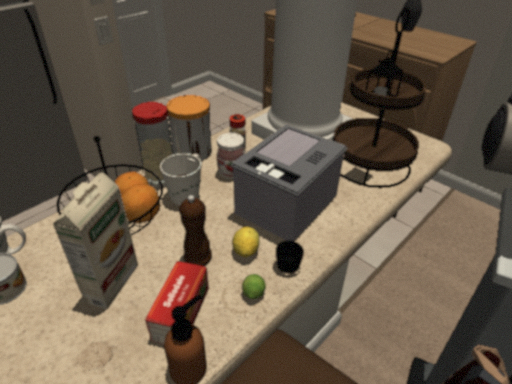

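Top view: the caddy is at about (305,213), lemon (218,209), lime (179,238), cup (220,250), mill (189,170). The robot is at the bottom. I'll enlarge the crop and overlay a fit.

```bash
cat > h.py <<'E'
import numpy as np,cv2
from cell import robot
from scipy.optimize import least_squares
np.set_printoptions(precision=4,suppress=True)
def proj(m,X):
    c=np.atleast_2d(X)@np.array(m["R"]).T+np.array(m["t"])
    return np.c_[m["fx"]*c[:,0]/c[:,2]+m["cx"],m["fy"]*c[:,1]/c[:,2]+m["cy"]]
def atz(m,u,v,z):
    R=np.array(m["R"]);t=np.array(m["t"]);C=-R.T@t
    d=R.T@np.array([(u-m["cx"])/m["fx"],(v-m["cy"])/m["fy"],1]);return C+d*(z-C[2])/d[2]
E
python3 - <<'E'
from h import *
im=cv2.imread("pics/top0.png")
c=cv2.resize(im[150:275,165:375],None,fx=3.7,fy=3.7,interpolation=cv2.INTER_CUBIC);cv2.imwrite("pics/topc.png",c)
m=robot.camera_model("top");ms=robot.camera_model("scene")
for k in ("top","scene"):
    im=cv2.imread(f"pics/{k}0.png");mm=robot.camera_model(k)
    hsv=cv2.cvtColor(im,cv2.COLOR_BGR2HSV)
    for nm,lo,hi in(("lemon",(22,120,90),(32,255,255)),("lime",(35,110,50),(65,255,255))):
        M=cv2.inRange(hsv,lo,hi);n,l,st,ce=cv2.connectedComponentsWithStats(M)
        i=1+np.argmax(st[1:,4]);mo=cv2.moments((l==i).astype(np.uint8),True)
        # principal axis in the plane z=0.029
        th=.5*np.arctan2(2*mo['mu11'],mo['mu20']-mo['mu02']);p=ce[i]
        a=atz(mm,*p,.029);b=atz(mm,p[0]+5*np.cos(th),p[1]+5*np.sin(th),.029)
        print(k,nm,st[i],p,a,"axis yaw",np.degrees(np.arctan2(*(b-a)[[1,0]])))
E
```

```text
top lemon [204 197  29  25 538] [217.9591 208.7491] [0.6147 0.3558 0.029 ] axis yaw -64.91020093673542
top lime [169 230  21  17 241] [179.0664 238.1784] [0.5477 0.4405 0.029 ] axis yaw -66.64279581806763
scene lemon [233 226  26  29 591] [245.8325 240.1235] [0.6158 0.3526 0.029 ] axis yaw -76.02678866117452
scene lime [243 275  22  24 398] [253.5226 286.2563] [0.5464 0.4476 0.029 ] axis yaw -70.53384091836848
```

View pics/topc.png

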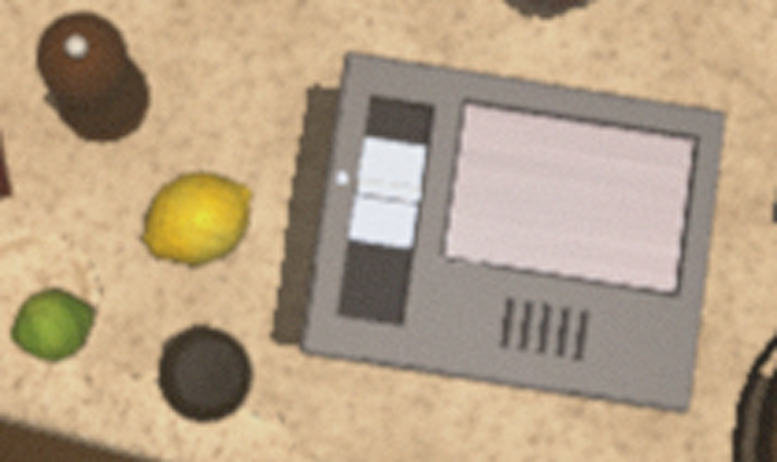

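The crop shows the lid corners at (347,52), (724,115), (688,411) and (303,352), with the slot at left and the flap at right. Next I fit the caddy pose.

```bash
python3 - <<'E'
from h import *
m=robot.camera_model("top")
px=np.array([(347,52),(724,115),(688,411),(303,352),(463,100),(694,137),(677,294),(445,258),(372,96),(434,104),(404,324),(338,314)],float)
px=(px+.5)/3.7-.5+[165,150]
X=np.array([(80,103),(80,-103),(-80,-103),(-80,103),(66,39),(66,-91),(-22,-91),(-22,39),(60,89),(60,53),(-60,53),(-60,89)])/1000
def W(p,X=X):
    c,s=np.cos(p[2]),np.sin(p[2]);return np.c_[X@np.array([[c,s],[-s,c]])+p[:2],np.full(len(X),.145)]
f=lambda p:(proj(m,W(p))-px).ravel()
r=least_squares(f,[.6,.15,0]);p=r.x
print(p,np.degrees(p[2]),"res",f(p).reshape(-1,2))
print("slot,open",W(p,np.array([[0,.071],[.013,.071],[.022,-.026]])))
# scene check
ms=robot.camera_model("scene");print("scene corners",proj(ms,W(p))[:8])
im=cv2.imread("pics/scene0.png")
for q in proj(ms,W(p)): cv2.circle(im,tuple(int(round(4*v)) for v in q),4,(0,0,255),-1,shift=2)
cv2.imwrite("pics/sc.png",cv2.resize(im[110:310,200:380],None,fx=3,fy=3,interpolation=cv2.INTER_CUBIC))
g=((205+.5)/3.7-.5+165,(373+.5)/3.7-.5+150);print("cup",atz(m,*g,.046))
print("mill top",atz(m,(76/3.7)+165,45/3.7+150,.16))
E
```

```text
[ 0.6032  0.1788 -0.1382] -7.918633949507818 res [[ 0.6999  0.7234]
 [-0.0937 -0.3581]
 [-0.0868 -0.7083]
 [ 0.3473 -0.7513]
 [-0.1307 -0.4666]
 [ 1.3041 -0.412 ]
 [ 0.5073  0.668 ]
 [-1.5245  0.3275]
 [-0.6361 -0.3383]
 [ 0.3808  0.2954]
 [-0.2319  0.545 ]
 [-0.5001  0.446 ]]
slot,open [[0.6129 0.2491 0.145 ]
 [0.6258 0.2473 0.145 ]
 [0.6214 0.15   0.145 ]]
scene corners [[231.5464 162.1991]
 [285.4165 123.0279]
 [345.8793 145.0614]
 [297.0724 191.5151]
 [255.1362 150.974 ]
 [287.6256 126.8487]
 [320.3083 138.8877]
 [289.4538 165.3068]]
cup [0.5223 0.3482 0.046 ]
mill top [0.6953 0.4145 0.16  ]
```

View pics/sc.png

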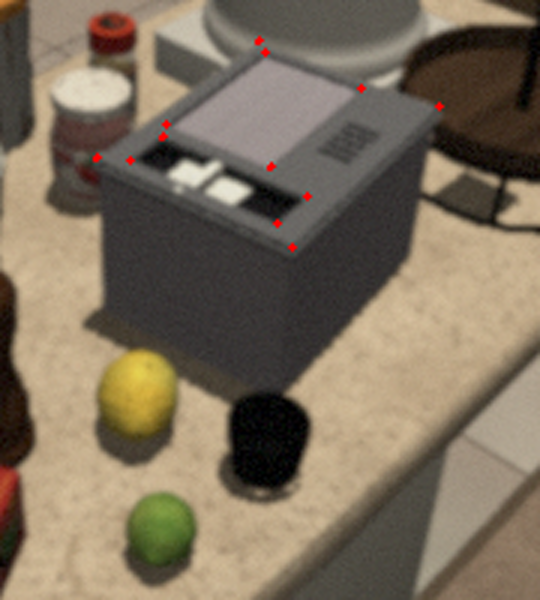

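The fit is good to about 1–2 mm and the scene view agrees. For the lock I'll put one finger in the slot with the gripper partly open along caddy y, so the other finger hangs free left of the caddy.

```bash
cat >> h.py <<'E'
from scipy.spatial.transform import Rotation as Ro
CP=np.array([.6032,.1788,-.1382]); YC=CP[2]+np.pi
def cad(x,y,z):  # caddy mm -> world
    c,s=np.cos(CP[2]),np.sin(CP[2]);x,y=x/1e3,y/1e3
    return np.array([CP[0]+c*x-s*y,CP[1]+s*x+c*y,z/1e3])
def tocad(P):
    return Ro.from_euler('z',-CP[2]).apply(np.array(P)-[CP[0],CP[1],0])*1e3
def plan(tg,pos=None,rot=None):
    """each target (xyz, yaw); prints shift, turn from the previous commanded pose"""
    s=robot.observe()
    p=np.array(s["tool_pos"]) if pos is None else pos
    R=Ro.from_euler('xyz',s["tool_rot"])
    for q,yaw in tg:
        Rn=Ro.from_euler('xyz',[np.pi,0,yaw]);d=R.inv().apply(np.array(q)-p)
        print(np.round(d,3),np.round((R.inv()*Rn).as_rotvec(),3),"len",np.round(np.linalg.norm(d),3))
        p,R=p+R.apply(np.round(d,3)),Rn
E
python3 - <<'E'
from h import *
E=cad(38.5,115.5,200);print(E)
y=.28
plan([((.145,-.505,.46),y),((.21,-.32,.46),y),((.31,-.16,.46),.9),((.37,.03,.46),1.55),((.47,.19,.46),2.2),((E[0]-.06,E[1],.36),2.8),(E,YC),(cad(38.5,115.5,165),YC),(cad(38.5,115.5,137),YC)])
E
```

```text
[0.6572 0.2879 0.2   ]
[-0.     0.    -0.234] [-0.001 -0.    -0.   ] len 0.234
[ 0.113 -0.159  0.   ] [0. 0. 0.] len 0.196
[ 0.141 -0.127  0.   ] [ 0.    0.   -0.62] len 0.189
[ 0.186 -0.071  0.   ] [ 0.    0.   -0.65] len 0.199
[0.162 0.097 0.   ] [ 0.    0.   -0.65] len 0.188
[0.004 0.16  0.1  ] [ 0.   0.  -0.6] len 0.189
[-0.056  0.02   0.16 ] [ 0.     0.    -0.203] len 0.171
[-0.     0.     0.035] [0. 0. 0.] len 0.035
[-0.     0.     0.028] [0. 0. 0.] len 0.028
```

Call:
arm_command(
  moves=[
    [[0,0,-0.05],[0,0,0],0.07],
    [[0,0,-0.1],[0,0,0],0.07],
    [[0,0,-0.15],[0,0,0],0.07],
    [[0,0,-0.2],[0,0,0],0.07],
    [[0,0,-0.234],[0,0,0],0.07],
  ],
)

```text
time: 0.6
tool_pos: [0.145, -0.5043, 0.4642]
tool_rot: [3.138, 0.001, 0.28]
contact_force: [-0.0, -0.7, -0.6]
opening: 0.07
grip_force: 0.0
```

Call:
arm_command(
  moves=[
    [[0.023,-0.032,0],[0,0,0],0.07],
    [[0.045,-0.064,0],[0,0,0],0.07],
    [[0.068,-0.095,0],[0,0,0],0.07],
    [[0.09,-0.127,0],[0,0,0],0.07],
    [[0.113,-0.159,0],[0,0,0],0.07],
  ],
)

```text
time: 1.1
tool_pos: [0.2099, -0.319, 0.4604]
tool_rot: [-3.141, -0.0, 0.279]
contact_force: [0.3, 0.5, 0.4]
opening: 0.0698
grip_force: 0.0
```

Tracking works. On to the slot.

Call:
arm_command(
  moves=[
    [[0.028,-0.025,0],[0,0,-0.124],0.07],
    [[0.056,-0.051,0],[0,0,-0.248],0.07],
    [[0.085,-0.076,0],[0,0,-0.372],0.07],
    [[0.113,-0.102,0],[0,0,-0.496],0.07],
    [[0.141,-0.127,0],[0,0,-0.62],0.07],
  ],
)

```text
time: 1.6
tool_pos: [0.3105, -0.158, 0.4606]
tool_rot: [-3.142, 0.0, 0.905]
contact_force: [0.6, -0.9, -1.0]
opening: 0.0703
grip_force: 0.0
```

Call:
arm_command(
  moves=[
    [[0.037,-0.014,0],[0,0,-0.13],0.07],
    [[0.074,-0.028,0],[0,0,-0.26],0.07],
    [[0.112,-0.043,0],[0,0,-0.39],0.07],
    [[0.149,-0.057,0],[0,0,-0.52],0.07],
    [[0.186,-0.071,0],[0,0,-0.65],0.07],
  ],
)

```text
time: 2.1
tool_pos: [0.3702, 0.032, 0.4606]
tool_rot: [-3.141, 0.0, 1.555]
contact_force: [0.0, -0.2, 0.5]
opening: 0.0702
grip_force: 0.0
```

Call:
arm_command(
  moves=[
    [[0.032,0.019,0],[0,0,-0.13],0.07],
    [[0.065,0.039,0],[0,0,-0.26],0.07],
    [[0.097,0.058,0],[0,0,-0.39],0.07],
    [[0.13,0.078,0],[0,0,-0.52],0.07],
    [[0.162,0.097,0],[0,0,-0.65],0.07],
  ],
)

```text
time: 2.6
tool_pos: [0.4711, 0.1918, 0.4602]
tool_rot: [-3.141, -0.0, 2.206]
contact_force: [0.8, -0.5, 1.2]
opening: 0.0698
grip_force: 0.0
```

Call:
arm_command(
  moves=[
    [[0.001,0.032,0.02],[0,0,-0.12],0.07],
    [[0.002,0.064,0.04],[0,0,-0.24],0.07],
    [[0.002,0.096,0.06],[0,0,-0.36],0.07],
    [[0.003,0.128,0.08],[0,0,-0.48],0.07],
    [[0.004,0.16,0.1],[0,0,-0.6],0.07],
  ],
)

```text
time: 3.1
tool_pos: [0.5984, 0.2884, 0.3592]
tool_rot: [-3.141, -0.001, 2.805]
contact_force: [0.7, 0.5, 0.4]
opening: 0.0699
grip_force: 0.0
```

Call:
arm_command(
  moves=[
    [[-0.014,0.005,0.04],[0,0,-0.05],0.07],
    [[-0.028,0.01,0.08],[0,0,-0.1],0.07],
    [[-0.042,0.015,0.12],[0,0,-0.15],0.07],
    [[-0.056,0.02,0.15],[0,0,-0.203],0.07],
    [[-0.056,0.02,0.16],[0,0,-0.203],0.07],
  ],
)

```text
time: 3.6
tool_pos: [0.6564, 0.2866, 0.1949]
tool_rot: [-3.138, -0.007, 3.002]
contact_force: [-0.6, 0.2, -0.7]
opening: 0.0701
grip_force: 0.0
```

```bash
python3 - <<'E'
from h import *
s=robot.observe();print(s["time"],tocad(s["tool_pos"]),s["tool_rot"],YC,s["contact_force"])
plan([(cad(38.5,115.5,160),YC)])
im=robot.read_camera("wrist");im=cv2.cvtColor(im,cv2.COLOR_RGB2BGR);cv2.imwrite("pics/w1.png",im)
E
```

```text
3.6 [ 37.8646 114.0565 194.8854] [-3.1378 -0.0072  3.0023] 3.0033926535897932 [-0.6471  0.2411 -0.7437]
[-0.001  0.002  0.035] [-0.004 -0.007 -0.001] len 0.035
```

View pics/w1.png

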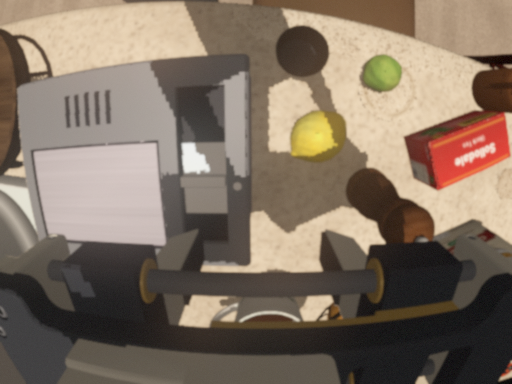

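The wrist view shows the in-slot finger at (185,250), above the rear of the slot. The other finger at (340,250) is clear of the mill at (405,215). I'll go down and watch the force.

Call:
arm_command(
  moves=[
    [[-0.001,0.001,0.015],[0,0,0],0.07],
    [[-0.001,0.001,0.03],[0,0,0],0.07],
    [[-0.001,0.001,0.04],[0,0,0],0.07],
    [[-0.001,0.001,0.047],[0,0,0],0.07],
    [[-0.001,0.001,0.047],[0,0,0],0.07],
  ],
)

```text
time: 4.15
tool_pos: [0.6578, 0.2885, 0.1537]
tool_rot: [-3.141, -0.0, 3.003]
contact_force: [-0.3, -0.0, -0.5]
opening: 0.0701
grip_force: 0.0
```

```bash
python3 - <<'E'
from h import *
s=robot.observe();print(s["time"],tocad(s["tool_pos"]),s["tool_rot"],YC,s["contact_force"])
im=robot.read_camera("wrist");im=cv2.cvtColor(im,cv2.COLOR_RGB2BGR)
cv2.imwrite("pics/w2.png",cv2.resize(im[150:300,60:300],None,fx=3,fy=3,interpolation=cv2.INTER_CUBIC))
E
```

```text
4.15 [ 38.9532 116.2007 153.6678] [-3.1413 -0.0005  3.0025] 3.0033926535897932 [-0.3089 -0.002  -0.502 ]
```

View pics/w2.png

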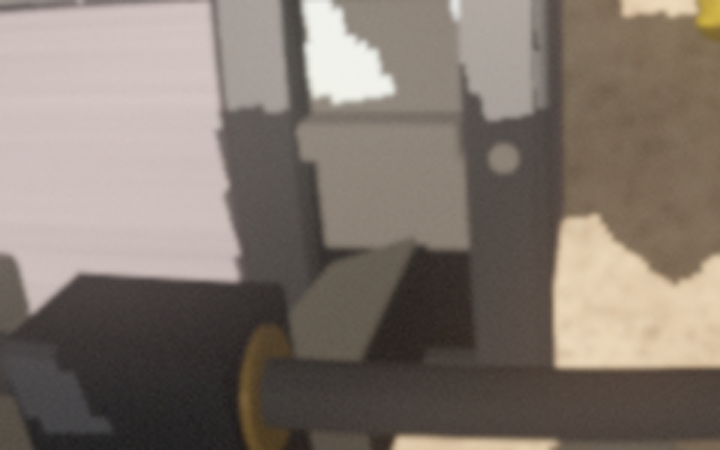

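```bash
python3 - <<'E'
from h import *
m=robot.camera_model("wrist");s=robot.observe()
def pf(X):
    c=np.atleast_2d(X)@np.array(m["R"]).T+np.array(m["t"])
    r=np.hypot(c[:,0],c[:,1]);th=np.arctan2(r,c[:,2])
    return np.c_[m["fx"]*th*c[:,0]/r+m["cx"],m["fy"]*th*c[:,1]/r+m["cy"]]
cr=lambda p:(p-[60,150])*3
R=Ro.from_euler('xyz',s["tool_rot"]);p=np.array(s["tool_pos"])
print("slot edges at x=17, y=89/53",cr(pf([cad(17,89,145),cad(17,53,145)])), "x=9:",cr(pf([cad(9,89,145),cad(9,53,145)])))
for sg in(1,-1):
  P=[p+R.apply([dx,sg*(.035+dy),0]) for dx in(-.0095,.0095) for dy in(0,.019)];print(sg,[tocad(q) for q in P],cr(pf(P)))
E
```

```text
slot edges at x=17, y=89/53 [[470.0845 170.3033]
 [300.8206 169.393 ]] x=9: [[468.201  132.261 ]
 [296.8551 132.5508]]
1 [array([ 48.8103, 151.312 , 154.2885]), array([ 48.8263, 170.312 , 154.2912]), array([ 29.8103, 151.3279, 154.2811]), array([ 29.8263, 170.3279, 154.2838])] [[775.9726 330.0762]
 [863.9444 326.9384]
 [783.3821 246.5578]
 [874.7287 244.608 ]]
-1 [array([ 48.7515,  81.312 , 154.2783]), array([ 48.7355,  62.312 , 154.2756]), array([ 29.7515,  81.328 , 154.2709]), array([ 29.7355,  62.328 , 154.2682])] [[435.9773 330.2571]
 [347.7573 327.2038]
 [428.7619 246.6782]
 [337.1346 244.7842]]
```

The projection matches the picture, so the finger is centred over the slot. Down into it, then slide forward gently.

Call:
arm_command(
  moves=[
    [[0,0,0.004],[0,0,0],0.07],
    [[0,0,0.008],[0,0,0],0.07],
    [[0,0,0.012],[0,0,0],0.07],
    [[0,0,0.015],[0,0,0],0.07],
    [[0,0,0.015],[0,0,0],0.07],
  ],
)

```text
time: 4.7
tool_pos: [0.6579, 0.2884, 0.1379]
tool_rot: [-3.141, -0.001, 3.003]
contact_force: [-0.6, -0.5, 0.4]
opening: 0.07
grip_force: 0.0
```

Call:
arm_command(
  moves=[
    [[0.006,0,0],[0,0,0],0.07],
    [[0.012,0,0],[0,0,0],0.07],
    [[0.017,0,0],[0,0,0],0.07],
    [[0.021,0,0],[0,0,0],0.07],
    [[0.024,0,0],[0,0,0],0.07],
  ],
)

```text
time: 5.2
tool_pos: [0.6343, 0.2919, 0.1389]
tool_rot: [3.141, 0.001, 3.003]
contact_force: [3.2, 0.5, -2.2]
opening: 0.0699
grip_force: 1.5
```

Call:
arm_command(
  moves=[
    [[0.004,0,0.001],[0,0,0],0.07],
    [[0.008,0,0.001],[0,0,0],0.07],
    [[0.011,0,0.001],[0,0,0],0.07],
    [[0.013,0,0.001],[0,0,0],0.07],
    [[0.014,0,0.001],[0,0,0],0.07],
  ],
)

```text
time: 5.7
tool_pos: [0.622, 0.2936, 0.1384]
tool_rot: [3.141, 0.004, 3.003]
contact_force: [9.4, -1.0, 0.5]
opening: 0.07
grip_force: 4.7
```

Call:
arm_command(
  moves=[
    [[0.001,0,0],[0,0,0],0.07],
    [[0.001,0,0],[0,0,0],0.07],
    [[0.002,0,0],[0,0,0],0.07],
    [[0.002,0,0],[0,0,0],0.07],
    [[0.002,0,0],[0,0,0],0.07],
  ],
)

```text
time: 6.2
tool_pos: [0.6219, 0.2936, 0.1386]
tool_rot: [3.14, 0.008, 3.003]
contact_force: [14.1, -2.0, -1.7]
opening: 0.0705
grip_force: 6.5
```

```bash
python3 - <<'E'
from h import *
s=robot.observe();print(s["time"],tocad(s["tool_pos"]),s["contact_force"],s["torque"])
E
```

```text
6.2 [  2.6811 116.2939 138.5595] [14.0634 -2.0234 -1.6708] [-0.0836 -2.3786  0.511 ]
```

The lock is against its front stop: force rises with no motion. Now back off, lift, and go above the lemon. The mill and caddy limit the gripper body, so I'll grasp with yaw about 77°.

Call:
arm_command(
  moves=[
    [[-0.008,0,0],[0,0,0],0.07],
    [[-0.01,0,0],[0,0,0],0.07],
    [[-0.01,0,-0.03],[0,0,0],0.07],
    [[-0.01,0,-0.06],[0,0,0],0.07],
    [[-0.01,0,-0.1],[0,0,0],0.08],
  ],
)

```text
time: 6.7
tool_pos: [0.6268, 0.2925, 0.2364]
tool_rot: [-3.139, -0.006, 3.003]
contact_force: [0.7, -0.5, -0.5]
opening: 0.0744
grip_force: 0.0
```

```bash
python3 - <<'E'
from h import *
s=robot.observe();print(s["time"],tocad(s["tool_pos"]))
plan([((.615,.354,.24),np.radians(77))])
E
```

```text
6.7 [  7.7167 115.8987 236.367 ]
[ 0.02   0.059 -0.004] [-0.007 -0.003  1.659] len 0.063
```

Call:
arm_command(
  moves=[
    [[0.004,0.012,0],[0,0,0.15],0.08],
    [[0.008,0.024,0],[0,0,0.3],0.08],
    [[0.012,0.036,0],[0,0,0.45],0.08],
    [[0.016,0.048,0],[0,0,0.6],0.08],
    [[0.02,0.06,0],[0,0,0.75],0.08],
  ],
)

```text
time: 7.2
tool_pos: [0.6159, 0.3554, 0.2369]
tool_rot: [-3.139, -0.001, 2.247]
contact_force: [0.3, -0.3, -0.0]
opening: 0.0801
grip_force: 0.0
```

Call:
arm_command(
  moves=[
    [[0,0,0],[0,0,0.15],0.08],
    [[0,0,0],[0,0,0.3],0.08],
    [[0,0,0],[0,0,0.45],0.08],
    [[0,0,0],[0,0,0.6],0.08],
    [[0,0,0],[0,0,0.75],0.08],
  ],
)

```text
time: 7.7
tool_pos: [0.616, 0.355, 0.2369]
tool_rot: [-3.139, 0.001, 1.497]
contact_force: [-0.1, 0.4, 0.7]
opening: 0.0799
grip_force: 0.0
```

Call:
arm_command(
  moves=[
    [[0,0,0],[0,0,0.15],0.08],
    [[0,0,0],[0,0,0.159],0.08],
    [[0,0,0],[0,0,0.159],0.08],
    [[0,0,0],[0,0,0.159],0.08],
    [[0,0,0],[0,0,0.159],0.08],
  ],
)

```text
time: 8.2
tool_pos: [0.6168, 0.3548, 0.2375]
tool_rot: [-3.141, 0.0, 1.346]
contact_force: [0.2, -0.2, 0.6]
opening: 0.0802
grip_force: 0.0
```

```bash
cat >> h.py <<'E'
def pf(m,X):
    c=np.atleast_2d(X)@np.array(m["R"]).T+np.array(m["t"])
    r=np.hypot(c[:,0],c[:,1]);th=np.arctan2(r,c[:,2])
    return np.c_[m["fx"]*th*c[:,0]/r+m["cx"],m["fy"]*th*c[:,1]/r+m["cy"]]
def atzf(m,u,v,z):
    a,b=(u-m["cx"])/m["fx"],(v-m["cy"])/m["fy"];th=np.hypot(a,b)
    R=np.array(m["R"]);C=-R.T@np.array(m["t"]);d=R.T@np.array([a*np.sin(th)/th,b*np.sin(th)/th,np.cos(th)])
    return C+d*(z-C[2])/d[2]
E
python3 - <<'E'
from h import *
s=robot.observe();print(s["time"],s["tool_pos"],s["tool_rot"])
m=robot.camera_model("wrist");im=cv2.cvtColor(robot.read_camera("wrist"),cv2.COLOR_RGB2BGR);cv2.imwrite("pics/w3.png",im)
M=cv2.inRange(cv2.cvtColor(im,cv2.COLOR_BGR2HSV),(22,120,50),(32,255,255));n,l,st,ce=cv2.connectedComponentsWithStats(M)
i=1+np.argmax(st[1:,4]);mo=cv2.moments((l==i).astype(np.uint8),True);p=ce[i]
th=.5*np.arctan2(2*mo['mu11'],mo['mu20']-mo['mu02']);a=atzf(m,*p,.029);b=atzf(m,p[0]+5*np.cos(th),p[1]+5*np.sin(th),.029)
print(st[i],p,a,np.degrees(np.arctan2(*(b-a)[[1,0]])),"cam",-np.array(m["R"]).T@np.array(m["t"]))
E
```

```text
8.2 [0.6168 0.3548 0.2375] [-3.1412  0.0003  1.3456]
[ 239  147   44   47 1527] [260.148  170.6529] [0.6142 0.3541 0.029 ] -78.04897825818792 cam [0.6339 0.4332 0.396 ]
```

View pics/w3.png

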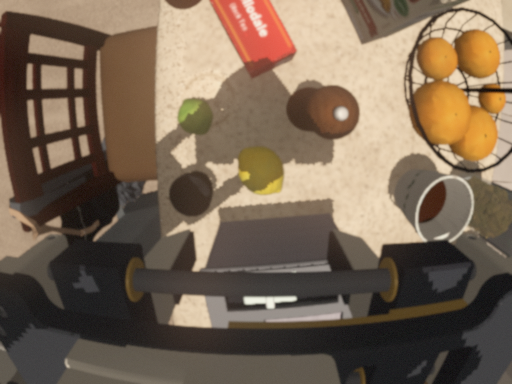

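Lemon at (260,170), mill top (342,113), cup (191,193). The lemon agrees with the earlier fix. I'll check the clearances around the gripper body.

```bash
python3 - <<'E'
from h import *
m=robot.camera_model("wrist")
L=np.array([.6145,.3545]);psi=np.radians(77)
T=np.array([[np.cos(psi),np.sin(psi)],[np.sin(psi),-np.cos(psi)]])
for n,u,v,z,r in(("mill top",342,113,.157,29),("mill base",302,108,.08,29),("cup",191,193,.046,28)):
    X=atzf(m,u,v,z);print(n,X,"tool x,y mm rel lemon",T@(X[:2]-L)*1e3,r)
C=np.array([cad(x,103,0)[:2] for x in(-80,80)]);print("caddy wall",(C-L)@T.T*1e3)
plan([((*L,.10),psi)])
E
```

```text
mill top [0.697  0.4144 0.157 ] tool x,y mm rel lemon [76.9437 66.8828] 29
mill base [0.6753 0.4218 0.08  ] tool x,y mm rel lemon [79.2577 44.1486] 29
cup [0.5244 0.3498 0.046 ] tool x,y mm rel lemon [-24.854 -86.738] 28
caddy wall [[-78.2297 -60.2954]
 [-64.0575  99.0757]]
[-0.001 -0.002  0.138] [-0.     0.     0.001] len 0.138
```

Clearances are about 10 mm to the mill and 27 mm to the caddy. Descend and grasp.

Call:
arm_command(
  moves=[
    [[-0.001,-0.002,0.04],[0,0,0],0.08],
    [[-0.001,-0.002,0.08],[0,0,0],0.08],
    [[-0.001,-0.002,0.11],[0,0,0],0.08],
    [[-0.001,-0.002,0.135],[0,0,0],0.08],
    [[-0.001,-0.002,0.15],[0,0,0],0.08],
  ],
)

```text
time: 8.75
tool_pos: [0.6138, 0.3538, 0.0851]
tool_rot: [-3.139, 0.002, 1.345]
contact_force: [0.1, 0.4, 0.4]
opening: 0.0798
grip_force: 0.0
```

Call:
arm_command(
  moves=[
    [[0,0,0.02],[0,0,0],0.08],
    [[0,0,0.04],[0,0,0],0.08],
    [[0,0,0.055],[0,0,0],0.08],
    [[0,0,0.066],[0,0,0],0.08],
    [[0,0,0.071],[0,0,0],0.08],
  ],
)

```text
time: 9.25
tool_pos: [0.6146, 0.3542, 0.0158]
tool_rot: [-3.141, 0.001, 1.344]
contact_force: [-0.3, 0.3, -0.1]
opening: 0.0802
grip_force: 0.0
```

Call:
arm_command(
  moves=[
    [[0,0,0],[0,0,0],0.07],
    [[0,0,0],[0,0,0],0.065],
    [[0,0,0],[0,0,0],0.055],
    [[0,0,0],[0,0,0],0.045],
    [[0,0,0],[0,0,0],0.045],
  ],
  squeeze=12,
)

```text
time: 9.75
tool_pos: [0.6153, 0.3545, 0.0177]
tool_rot: [3.14, -0.001, 1.344]
contact_force: [-0.7, 0.1, 3.6]
opening: 0.0562
grip_force: 12.0
```

Call:
arm_command(
  moves=[
    [[0,0,0],[0,0,0],0.045],
    [[0,0,-0.01],[0,0,0],0.045],
    [[0,0,-0.03],[0,0,0],0.045],
    [[0,0,-0.06],[0,0,0],0.045],
    [[0,0,-0.09],[0,0,0],0.045],
  ],
)

```text
time: 10.25
tool_pos: [0.6143, 0.354, 0.1073]
tool_rot: [-3.14, 0.001, 1.344]
contact_force: [0.8, 0.2, -1.2]
opening: 0.0566
grip_force: 12.0
```

Gripped at 56 mm, so the lemon aligned itself. Lift and carry it over the opening.

```bash
python3 - <<'E'
from h import *
y0=1.344
G=cad(19,-24,250);P=np.array([.6145,.354,.25])
plan([(P,y0),(P+(G-P)*.4,y0+.7),(G,y0+1.35),(G,YC)])
E
```

```text
[-0.     0.    -0.143] [-0.001  0.001 -0.   ] len 0.143
[-0.078  0.02   0.   ] [ 0.   0.  -0.7] len 0.081
[-0.109 -0.053  0.   ] [-0.    0.   -0.65] len 0.121
[ 0. -0.  0.] [ 0.     0.    -0.309] len 0.0
```

Call:
arm_command(
  moves=[
    [[0,0,-0.035],[0,0,0],0.045],
    [[0,0,-0.07],[0,0,0],0.045],
    [[0,0,-0.105],[0,0,0],0.045],
    [[0,0,-0.135],[0,0,0],0.045],
    [[0,0,-0.143],[0,0,0],0.045],
  ],
)

```text
time: 10.75
tool_pos: [0.6158, 0.3547, 0.2544]
tool_rot: [3.136, -0.004, 1.344]
contact_force: [0.0, -0.3, -0.6]
opening: 0.0563
grip_force: 12.0
```

Call:
arm_command(
  moves=[
    [[-0.016,0.004,0],[0,0,-0.14],0.045],
    [[-0.031,0.008,0],[0,0,-0.28],0.045],
    [[-0.047,0.012,0],[0,0,-0.42],0.045],
    [[-0.062,0.016,0],[0,0,-0.56],0.045],
    [[-0.078,0.02,0],[0,0,-0.7],0.045],
  ],
)

```text
time: 11.25
tool_pos: [0.6161, 0.273, 0.2479]
tool_rot: [-3.139, -0.0, 2.05]
contact_force: [0.3, -0.2, -0.6]
opening: 0.0562
grip_force: 12.0
```

Call:
arm_command(
  moves=[
    [[-0.022,-0.01,0],[0,0,-0.13],0.045],
    [[-0.044,-0.021,0],[0,0,-0.26],0.045],
    [[-0.065,-0.032,0],[0,0,-0.39],0.045],
    [[-0.087,-0.042,0],[0,0,-0.52],0.045],
    [[-0.109,-0.053,0],[0,0,-0.65],0.045],
  ],
)

```text
time: 11.75
tool_pos: [0.6185, 0.1516, 0.248]
tool_rot: [-3.14, -0.002, 2.699]
contact_force: [0.0, 0.1, -1.4]
opening: 0.0562
grip_force: 12.0
```

Call:
arm_command(
  moves=[
    [[0,0,0],[0,0,-0.12],0.045],
    [[0,0,0],[0,0,-0.24],0.045],
    [[0,0,0],[0,0,-0.309],0.045],
    [[0,0,0],[0,0,-0.309],0.045],
    [[0,0,0],[0,0,-0.309],0.045],
  ],
)

```text
time: 12.25
tool_pos: [0.6188, 0.1526, 0.2486]
tool_rot: [-3.141, -0.002, 3.001]
contact_force: [-0.8, 0.0, -0.5]
opening: 0.0561
grip_force: 12.0
```

```bash
python3 - <<'E'
from h import *
s=robot.observe();print(s["time"],tocad(s["tool_pos"]),s["tool_rot"],YC,s["opening"],s["grip_force"])
im=cv2.cvtColor(robot.read_camera("wrist"),cv2.COLOR_RGB2BGR);cv2.imwrite("pics/w4.png",im)
m=robot.camera_model("wrist");print("opening corners",pf(m,[cad(x,y,145) for x,y in((-22,-91),(-22,39))]))
R=Ro.from_euler('xyz',s["tool_rot"]);p=s["tool_pos"]
print("expected lemon front tip",pf(m,[p+R.apply([.036,0,-.013]),p+R.apply([0,0,-.013]),p+R.apply([-.036,0,-.013])]))
M=cv2.inRange(cv2.cvtColor(im,cv2.COLOR_BGR2HSV),(22,110,50),(33,255,255));n,l,st,ce=cv2.connectedComponentsWithStats(M)
i=1+np.argmax(st[1:,4]);print(st[i],ce[i])
E
```

```text
12.25 [ 19.0333 -23.8291 248.6313] [-3.141  -0.0018  3.0008] 3.0033926535897932 0.056088782072291433 11.999801752972417
opening corners [[187.6515 152.397 ]
 [330.8871 151.9858]]
expected lemon front tip [[262.0555 195.7918]
 [261.9711 257.3575]
 [261.8856 307.4281]]
[ 209  201  105   72 6362] [258.5707 239.7281]
```

View pics/w4.png

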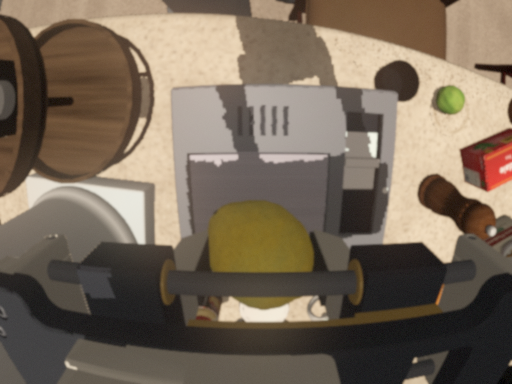

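Lemon at (260,250) lies along the caddy's x, aligned with the opening (front edge at row 152). Push down through the flap.

Call:
arm_command(
  moves=[
    [[0.002,0,0.03],[0,0,0],0.045],
    [[0.002,0,0.055],[0,0,0],0.045],
    [[0.002,0,0.075],[0,0,0],0.045],
    [[0.002,0,0.088],[0,0,0],0.045],
    [[0.002,0,0.098],[0,0,0],0.045],
  ],
)

```text
time: 12.8
tool_pos: [0.6169, 0.1529, 0.1511]
tool_rot: [-3.141, -0.001, 3.002]
contact_force: [-1.4, 0.0, 2.8]
opening: 0.0562
grip_force: 12.0
```

Call:
arm_command(
  moves=[
    [[0,0,0.01],[0,0,0],0.045],
    [[0,0,0.02],[0,0,0],0.045],
    [[0,0,0.03],[0,0,0],0.045],
    [[0,0,0.036],[0,0,0],0.045],
    [[0,0,0.042],[0,0,0],0.045],
  ],
)

```text
time: 13.3
tool_pos: [0.6171, 0.1529, 0.109]
tool_rot: [-3.141, -0.0, 3.003]
contact_force: [-2.1, 1.1, 1.6]
opening: 0.056
grip_force: 12.0
```

Call:
arm_command(
  moves=[
    [[0,0,0.008],[0,0,0],0.045],
    [[0,0,0.015],[0,0,0],0.045],
    [[0,0,0.02],[0,0,0],0.045],
    [[0,0,0.023],[0,0,0],0.045],
    [[0,0,0.024],[0,0,0],0.045],
  ],
)

```text
time: 13.8
tool_pos: [0.6171, 0.1527, 0.0852]
tool_rot: [-3.141, -0.0, 3.003]
contact_force: [-1.5, 0.2, 0.3]
opening: 0.0555
grip_force: 12.0
```

```bash
python3 - <<'E'
from h import *
s=robot.observe();print(s["time"],tocad(s["tool_pos"]),s["tool_rot"],s["contact_force"],s["opening"],s["grip_force"])
E
```

```text
13.8 [ 17.3779 -23.9727  85.2032] [-3.1411 -0.0005  3.0027] [-1.4899  0.2083  0.2779] 0.05545531111110834 11.95899847545661
```

The lemon is below the lid's underside. Move forward so it's under the front lip, then release.

Call:
arm_command(
  moves=[
    [[0.006,0,0],[0,0,0],0.045],
    [[0.012,0,0],[0,0,0],0.045],
    [[0.018,0,0],[0,0,0],0.045],
    [[0.02,0,0],[0,0,0],0.045],
    [[0.02,0,0],[0,0,0],0.045],
  ],
)

```text
time: 14.3
tool_pos: [0.5971, 0.1558, 0.086]
tool_rot: [-3.142, 0.0, 3.003]
contact_force: [-0.8, 0.4, -0.1]
opening: 0.0553
grip_force: 12.0
```

Call:
arm_command(
  moves=[
    [[0,0,0],[0,0,0],0.075],
    [[0,0,0],[0,0,0],0.075],
    [[0,0,0],[0,0,0],0.075],
    [[0,0,0],[0,0,0],0.075],
    [[0,0,0],[0,0,0],0.075],
  ],
)

```text
time: 14.8
tool_pos: [0.5975, 0.1556, 0.0857]
tool_rot: [-3.142, 0.0, 3.003]
contact_force: [-0.8, 0.5, 0.7]
opening: 0.0746
grip_force: 0.4
```

```bash
python3 - <<'E'
from h import *
s=robot.observe();print(s["time"],tocad(s["tool_pos"]),s["contact_force"],s["opening"],s["grip_force"])
im=cv2.cvtColor(robot.read_camera("wrist"),cv2.COLOR_RGB2BGR);cv2.imwrite("pics/w5.png",im)
M=cv2.inRange(cv2.cvtColor(im,cv2.COLOR_BGR2HSV),(22,110,20),(33,255,255));n,l,st,ce=cv2.connectedComponentsWithStats(M)
print(st[1:][st[1:,4]>40])
E
```

```text
14.8 [ -2.44   -23.721   85.6968] [-0.8247  0.5493  0.6512] 0.07460076539278097 0.382229924434796
[]
```

View pics/w5.png

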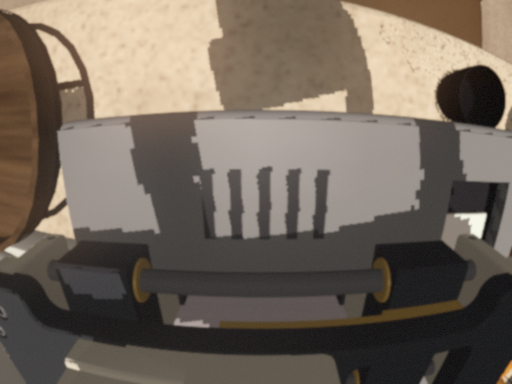

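No lemon shows between the fingers, so it has dropped. Withdraw straight up.

Call:
arm_command(
  moves=[
    [[-0.003,0,-0.015],[0,0,0],0.075],
    [[-0.005,0,-0.03],[0,0,0],0.075],
    [[-0.005,0,-0.045],[0,0,0],0.075],
    [[-0.005,0,-0.06],[0,0,0],0.075],
    [[-0.005,0,-0.08],[0,0,0],0.075],
  ],
)

```text
time: 15.35
tool_pos: [0.602, 0.1548, 0.1656]
tool_rot: [-3.141, -0.001, 3.003]
contact_force: [0.2, -0.4, 0.5]
opening: 0.0753
grip_force: 0.0
```

Call:
arm_command(
  moves=[
    [[0,0,-0.03],[0,0,0],0.07],
    [[0,0,-0.06],[0,0,0],0.07],
    [[0,0,-0.08],[0,0,0],0.07],
    [[0,0,-0.09],[0,0,0],0.07],
    [[0,0,-0.09],[0,0,0],0.07],
  ],
)

```text
time: 15.85
tool_pos: [0.6029, 0.155, 0.2568]
tool_rot: [3.141, 0.003, 3.003]
contact_force: [-1.0, -0.3, 0.0]
opening: 0.0699
grip_force: 0.0
```

```bash
python3 - <<'E'
from h import *
s=robot.observe();print(s["time"],tocad(s["tool_pos"]),s["contact_force"],s["opening"],s["grip_force"])
im=cv2.cvtColor(robot.read_camera("wrist"),cv2.COLOR_RGB2BGR);sc=cv2.cvtColor(robot.read_camera("scene"),cv2.COLOR_RGB2BGR)
cv2.imwrite("pics/w6.png",np.hstack([im[60:330,140:440],cv2.resize(sc[110:245,220:370],(300,270),interpolation=cv2.INTER_CUBIC)]))
# tool centre for locking: finger in the free part before the rib, slot y 71
plan([(cad(-35,115.5,240),YC),(cad(-35,115.5,155),YC)])
E
```

```text
15.85 [  2.9752 -23.5817 256.843 ] [-0.9561 -0.2704  0.0458] 0.06989631162195184 0.0
[0.037 0.139 0.014] [-0.001 -0.002 -0.001] len 0.145
[0.    0.    0.085] [0. 0. 0.] len 0.085
```

View pics/w6.png

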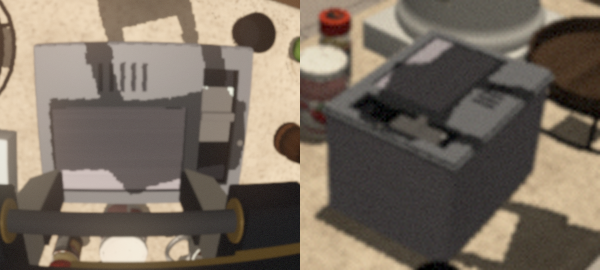

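The flap is shut with no lemon in sight, and the switch is forward (plate at (217,115) in the crop). Now the lock goes back, with the finger in front of the rib.

Call:
arm_command(
  moves=[
    [[0.008,0.03,0],[0,0,0],0.07],
    [[0.016,0.06,0],[0,0,0],0.07],
    [[0.024,0.09,0],[0,0,0],0.07],
    [[0.034,0.125,0.005],[0,0,0],0.07],
    [[0.039,0.139,0.014],[0,0,0],0.07],
  ],
)

```text
time: 16.45
tool_pos: [0.5819, 0.3008, 0.24]
tool_rot: [-3.142, -0.002, 3.005]
contact_force: [-1.0, 0.1, 0.3]
opening: 0.0699
grip_force: 0.0
```

Call:
arm_command(
  moves=[
    [[0,0,0.025],[0,0,0],0.07],
    [[0,0,0.05],[0,0,0],0.07],
    [[0,0,0.07],[0,0,0],0.07],
    [[0,0,0.085],[0,0,0],0.07],
    [[0,0,0.085],[0,0,0],0.07],
  ],
)

```text
time: 16.95
tool_pos: [0.5811, 0.2967, 0.1524]
tool_rot: [-3.138, -0.007, 3.002]
contact_force: [0.2, 0.2, -0.4]
opening: 0.0704
grip_force: 0.0
```

```bash
python3 - <<'E'
from h import *
s=robot.observe();print(s["time"],tocad(s["tool_pos"]),s["tool_rot"],s["contact_force"],s["opening"])
plan([(cad(-38,115.8,138),YC)])
E
```

```text
16.95 [-38.1396 113.7469 152.4313] [-3.1376 -0.0066  3.0025] [ 0.168  0.201 -0.429] 0.0704374261833671
[-0.     0.002  0.014] [-0.004 -0.007 -0.001] len 0.015
```

Call:
arm_command(
  moves=[
    [[0,0.001,0],[0,0,0],0.07],
    [[0,0.001,0.005],[0,0,0],0.07],
    [[0,0.001,0.01],[0,0,0],0.07],
    [[0,0.001,0.015],[0,0,0],0.07],
    [[0,0.001,0.016],[0,0,0],0.07],
  ],
)

```text
time: 17.45
tool_pos: [0.5828, 0.2988, 0.14]
tool_rot: [-3.141, -0.001, 3.003]
contact_force: [0.1, 0.3, 0.5]
opening: 0.0702
grip_force: 0.0
```

Call:
arm_command(
  moves=[
    [[-0.006,0,0],[0,0,0],0.07],
    [[-0.012,0,0],[0,0,0],0.07],
    [[-0.017,0,0],[0,0,0],0.07],
    [[-0.021,0,0],[0,0,0],0.07],
    [[-0.024,0,0],[0,0,0],0.07],
  ],
)

```text
time: 17.95
tool_pos: [0.6072, 0.2957, 0.1408]
tool_rot: [3.142, -0.0, 3.003]
contact_force: [-2.4, 0.5, 1.0]
opening: 0.0699
grip_force: 1.5
```

Call:
arm_command(
  moves=[
    [[-0.004,0,0.002],[0,0,0],0.07],
    [[-0.008,0,0.003],[0,0,0],0.07],
    [[-0.011,0,0.003],[0,0,0],0.07],
    [[-0.013,0,0.003],[0,0,0],0.07],
    [[-0.014,0,0.003],[0,0,0],0.07],
  ],
)

```text
time: 18.45
tool_pos: [0.6189, 0.294, 0.1373]
tool_rot: [-3.141, -0.005, 3.002]
contact_force: [-12.0, 1.1, 4.9]
opening: 0.07
grip_force: 5.9
```

Call:
arm_command(
  moves=[
    [[-0.001,0,0],[0,0,0],0.07],
    [[-0.001,0,0],[0,0,0],0.07],
    [[-0.002,0,0],[0,0,0],0.07],
    [[-0.002,0,0],[0,0,0],0.07],
    [[-0.002,0,0],[0,0,0],0.07],
  ],
)

```text
time: 18.95
tool_pos: [0.619, 0.294, 0.1373]
tool_rot: [-3.14, -0.008, 3.003]
contact_force: [-16.4, 1.1, 6.5]
opening: 0.07
grip_force: 7.9
```

```bash
python3 - <<'E'
from h import *
s=robot.observe();print(s["time"],tocad(s["tool_pos"]),s["contact_force"],s["opening"],s["grip_force"])
E
```

```text
18.95 [ -0.243  116.2795 137.2777] [-16.4049   1.0652   6.4997] 0.07001110065471261 7.906400263309479
```

Rear stop reached. Back off, lift clear and check.

Call:
arm_command(
  moves=[
    [[0.006,0,0],[0,0,0],0.07],
    [[0.01,0,0],[0,0,0],0.07],
    [[0.01,0,-0.03],[0,0,0],0.07],
    [[0.01,0,-0.07],[0,0,0],0.07],
    [[0.01,0,-0.11],[0,0,0],0.07],
  ],
)

```text
time: 19.45
tool_pos: [0.6131, 0.2945, 0.2486]
tool_rot: [-3.141, 0.0, 3.003]
contact_force: [1.2, 0.6, -0.3]
opening: 0.07
grip_force: 0.0
```

Call:
arm_command(
  moves=[
    [[0.04,0,-0.02],[0,0,0],0.07],
    [[0.08,0,-0.04],[0,0,0],0.07],
    [[0.1,0,-0.05],[0,0,0],0.07],
    [[0.1,0,-0.05],[0,0,0],0.07],
    [[0.1,0,-0.05],[0,0,0],0.07],
  ],
)

```text
time: 19.95
tool_pos: [0.5144, 0.3086, 0.298]
tool_rot: [3.141, 0.002, 3.003]
contact_force: [0.6, -0.0, 0.0]
opening: 0.0699
grip_force: 0.0
```

```bash
python3 - <<'E'
from h import *
s=robot.observe();print(s["time"],s["tool_pos"],s["contact_force"])
sc=cv2.cvtColor(robot.read_camera("scene"),cv2.COLOR_RGB2BGR);a=cv2.imread("pics/scene0.png")
k=lambda i:cv2.resize(i[110:310,180:370],(400,420),interpolation=cv2.INTER_CUBIC)
cv2.imwrite("pics/end.png",np.hstack([k(a),k(sc)]))
E
```

```text
19.95 [0.5144 0.3086 0.298 ] [ 0.6064 -0.0295  0.0358]
```

View pics/end.png

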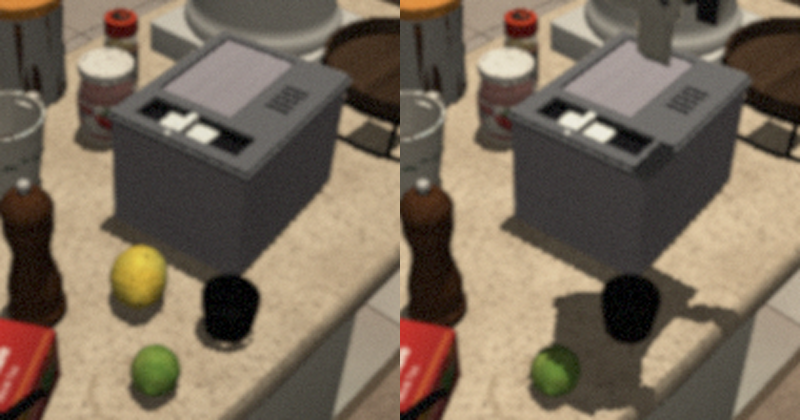

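The before/after pictures match: the rib is back at its locked place (580,120 against 180,120 before), the flap is shut, and the lime, cup, mill and jam stand where they were. Handing in.

```bash
python3 -c "
from cell import robot
print(robot.hand_in())"
```

```text
the job is handed in; nothing more can be done
None
```

The lemon is in the caddy, the flap is shut, the lock is back at its rear stop and nothing else on the counter was visibly moved; I handed the job in at about 20 s of robot time, and no verdict came back.

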